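# Set out the club's awards display

## Robot

A 6-joint arm with a two-finger parallel gripper is mounted at the origin on the work surface. World frame = base frame: x ahead of the robot, y to its left, z up, the work surface at z = 0. Lengths are in mm, angles in rad, forces in N, time in s.
With the tool pointing down it reaches from about 300 to 775 mm from the base axis. Payload 14.6 kg.
Tool frame: the origin (TCP) lies between the finger pads, 19 mm behind the fingertips; this is the grasp point; z points along the fingers, y is the line along which they close (so a half turn about z gives the same grasp; the last joint's range is limited). The gripper opens to 94 mm and grips with 3 to 60 N. Pads are 16 mm wide; open, the fingers measure 119 mm over their backs; the gripper's body (75 mm by 177 mm) begins 78 mm behind the grasp point.
Start: joints at [1.215, 0.3, 1.521, -0, 1.321, -0.067], TCP at [156.639, 527.213, 224.246] pointing down, gripper open.
Joint ranges: [-3.03, 3.03], [-0.79, 2.21], [0.23, 2.52], [-1.04, 4.18], [0, 3.07], [-2.55, 2.55]. Speed limits (rad/s): [2.22, 2.22, 2.57, 3.14, 3.14, 3.14].

## Interface

Orientations are given as [roll, pitch, yaw] about the fixed x, y, z axes, in that order (R = Rz(yaw) Ry(pitch) Rx(roll)).
In Python, from cell import manip, camera gives the robot as it stands.
- The arm moves only by the tool move_arm, never from a script. Its arguments are lists of equal length, an entry for each row: "dp": the shift along the world's x, y, z in mm, a list of three; "rotation": the turn, a rotation vector about the world's x, y, z in rad, a list of three; "hand": the opening, from 0 (shut) to 1 (fully open). A call has 1 to 10 rows; each row shifts and turns the commanded pose from where the row before left it; what a row does not reach is not made up. A row lasts 1/8 s, in which the tool goes at most 62.5 mm and 10.7 degrees, less where a joint would pass 70% of its speed; a pose out of reach is approached as far as the arm can. A call with a gripper value outside its range is refused whole. The fingers move at their own pace and stop on an object; "newtons" is the grip in N (left out, the last holds). Time passes only in rows, so rows that do not move let the fingers close. It gives the time, the measured TCP pose, the force, the opening and the grip force at its end, in the units of the state.
- manip.read_state(): the state, without advancing time (a new reading comes with each control period).
- camera(name): name is "scene" or "top" or "wrist"; returns a dict with "image" (480x640x3 uint8, red, green, blue), "fx", "fy", "cx", "cy" (pixels), "R" (3x3) and "t" (3): a world point X has camera coordinates R X + t; the wrist camera has in their place "mount" (4x4, takes a point from camera to tool coordinates, whose origin is the TCP and whose axes are the flange's). Camera axes: x right, y down, z forward; pixel columns grow to the right and rows downward; lengths in mm; the calibration is good to about 2 mm. The wrist camera is an equidistant fisheye: a pixel r from the principal point sees the ray r / f radians off the axis. A picture is of the moment at which its call begins: read the wrist's pose just before it. There is no depth.
- manip.sign_off(): hands the job in; it is judged then, once.
The state is a dict: "clock": time; "joints": joint angles; "qd": joint speeds; "effort": joint torques, N m; "eef_pos": TCP position; "eef_rot": TCP orientation; "wrist_force": force on the tool from outside, world axes, zero at the start; "moment": the same for the moment, N m; "finger_gap": finger opening in mm; "finger_force": force on a finger pad.
Only numpy, scipy, OpenCV 4.12 (cv2) and the standard library are available. Lean on these libraries where they do the work, as an engineer would, in place of code of your own. Each camera call takes 0.05 s, during which the arm holds its last target. There are 200 camera calls.

## Task

Set out the awards display: stand the two-handled cup in the middle of the tall round riser, the shield award in the middle of the low square riser with its flat face parallel to the display board's long edges, and the ball-topped column award on the board itself, midway between the two risers. Lift the lid of the wooden medal case, lay the medal flat inside and shut the lid fully again. Keep the three standing awards upright throughout.

Things in the scene. Friction and masses are not known exactly. Their poses are not given: they have to be found in the camera images.
- cup: brass two-handled cup trophy, 115 mm tall: round marble foot 58 mm across and 20 mm high, thin stem, cylindrical bowl 52 mm across from 70 to 113 mm above the underside, its top closed. Two small handles stand out 39 mm from the axis along +y and -y, so grip the bowl along x, 90 mm up. Origin: centre of the underside, z up. 0.2 to 0.36 kg; yaw within 0.6 rad at the start
- column: brass column award, 118 mm tall: round marble foot 58 mm across and 20 mm high, round column 24 mm across from 20 to 90 mm height, a ball 36 mm across on top (its centre 100 mm high). Origin: centre of the underside, z up. Grip the ball at its middle, from above. About 0.25 kg
- shield: brass shield award, 110 mm tall: marble foot 36 mm (x) by 66 mm (y) by 20 mm high, above it an upright plate 14 mm thick (x) whose wide part is 60 mm (y) and reaches from 47 to 110 mm height. Origin: centre of the underside, z up, x normal to the flat face. Grip across the plate, along x. About 0.25 kg; yaw within 0.6 rad at the start
- medal: solid round brass medal lying flat, 50 mm across, 10 mm thick, with a paler steel disc inlaid on its face (the white ring of tape lying nearby, 58 mm across with a hole, is not part of the job). Origin: centre of the underside, z up. 0.08 kg
- board: dark wooden display board fixed to the table, 110 mm (x) by 360 mm (y), 12 mm thick. Origin: centre of the underside; its top is at z = 12 mm. Its long edges run along y. The two risers are fixed on it, centred 110 mm from its centre towards +y and -y, which one is at which end varies
- riser_round: tall round wooden riser, a pale drum 90 mm across and 50 mm high, fixed on the board. Origin: centre of its underside, which is on the board's top
- riser_square: low square pale wooden riser, 90 mm by 90 mm and 30 mm high, fixed on the board and square to it. Origin: centre of its underside, which is on the board's top; axes parallel to the board's
- case: dark wooden medal case fixed to the table, 130 mm (x) by 140 mm (y) and 45 mm high without the lid, walls and floor 5 mm thick, to the left or right of the awards. Origin: centre of the underside. The lid's hinge line runs along y at x = +65 mm, z = 45 mm; the lid opens from the robot's side (-x)
- lid (a joint): angle of the case's lid (rad): 0 shut, grows as the front edge swings up and away from the robot, at most 1.9. Starts between 0 and 0.3. The lid (130 mm by 140 mm, 8 mm thick) has a stiff hinge and stays at any angle; about 1.5 N at the bar moves it
- lid_bar (a point): middle of the brass bar on the lid's front edge, 12 mm across and 36 mm long, parallel to the hinge line (along the case's y), held by a stub at its middle. It is 145 mm from the hinge line and 4 mm above the lid's underside. Pinched by its two ends along y, tool pointing down, it pivots between the fingers as the lid swings

How it is judged (in metres and radians):
At the end, for the whole second after the job is handed in: Cup upright on the round riser, shield on the square one and column on the board, each within 15 mm of its centre, the shield's face within 0.2 rad of parallel to the long edges; medal flat on the case's floor; lid shut to 0.05 rad; all at rest (horizontal distance between cup and riser_round below 0.015 m and z of cup in the frame of riser_round between 0.044 and 0.056 m and horizontal distance between shield and riser_square below 0.015 m and z of shield in the frame of riser_square between 0.024 and 0.036 m and angle between the x axis of shield and the x axis of riser_square, either way round below 0.2 rad and horizontal distance between column and board below 0.015 m and z of column in the frame of board between 0.006 and 0.018 m and horizontal distance between medal and case below 0.06 m and z of medal in the frame of case between -0.001 and 0.011 m and angle between medal's own z axis and vertical below 0.15 rad and value of joint lid below 0.05 rad and angle between each of cup, shield, column's own z axis and vertical below 0.1 rad and linear speed of each of cup, shield, column, medal below 0.02 m/s); the robot touches nothing.
It fails at once if the cup award is tipped more than about 45 degrees (angle between cup's own z axis and vertical above 0.8 rad).
It fails at once if the column award is tipped more than about 45 degrees (angle between column's own z axis and vertical above 0.8 rad).
It fails at once if the shield award is tipped more than about 45 degrees (angle between shield's own z axis and vertical above 0.8 rad).
It also fails if it takes over 134 s, if anything falls off the work surface, if the arm or the gripper's body presses on something with over 40 N, if the wrist force passes 120 N, or if a joint passes its speed limit or range.

## Working session

There is one attempt and no reset: what is moved stays moved. The work goes in short steps, Python scripts to look and compute and a tool call to move; the robot and the scene stay as the last step left them, time stands still between calls to the robot, and variables do not carry over. Pictures are saved under pics/ and viewed, at most 16 in all, crops included, and the job is handed in when it is done.

Besides the shell and the picture viewer there is one more tool, called after "Call:" by a JSON object that holds its "fn" and its "kwargs". move_arm: Moves the arm, as the interface text tells. Its arguments: {"type":"object","properties":{"dp":{"type":"array","items":{"type":"array","items":{"type":"number"}}},"rotation":{"type":"array","items":{"type":"array","items":{"type":"number"}}},"hand":{"type":"array","items":{"type":"number"}},"newtons":{"type":"number"}},"required":["dp","rotation","hand"]}

```bash
mkdir -p pics; ls; python3 - <<'E'
from cell import manip, camera
import cv2,numpy as np
s=manip.read_state(); print({k:np.round(v,3).tolist() for k,v in s.items()})
for n in ["scene","top"]:
    c=camera(n); cv2.imwrite(f"pics/{n}0.png",c["image"][:,:,::-1])
    print(n,c["fx"],c["cx"],c["cy"],np.round(c["R"],4).tolist(),np.round(c["t"],1).tolist(), np.round(-np.array(c["R"]).T@c["t"],1))
E
```

```text
pics
{'clock': 0.0, 'joints': [1.215, 0.3, 1.522, -0.0, 1.321, -0.067], 'qd': [-0.001, 0.0, -0.0, 0.001, -0.001, 0.001], 'effort': [-0.0, -53.181, -35.274, 0.071, 0.024, -0.0], 'eef_pos': [156.56, 526.991, 223.672], 'eef_rot': [-3.14, -0.0, 2.853], 'wrist_force': [-0.809, -0.612, 0.5], 'moment': [-0.011, 0.041, 0.032], 'finger_force': 0.0, 'finger_gap': 93.869}
scene 500.9143334669938 322.58364431336884 249.89694752640636 [[-0.2741, 0.9617, 0.0008], [0.5973, 0.1709, -0.7836], [-0.7538, -0.2143, -0.6212]] [133.0, -265.3, 1369.6] [1227.2  211.   642.8]
top 497.048383731612 312.5359563441264 241.00139483881924 [[0.0, -0.9998, 0.0208], [-0.9995, -0.0007, -0.0319], [0.0319, -0.0207, -0.9993]] [0.0, 516.0, 992.8] [ 484.    20.9 1008.5]
```

View pics/scene0.png

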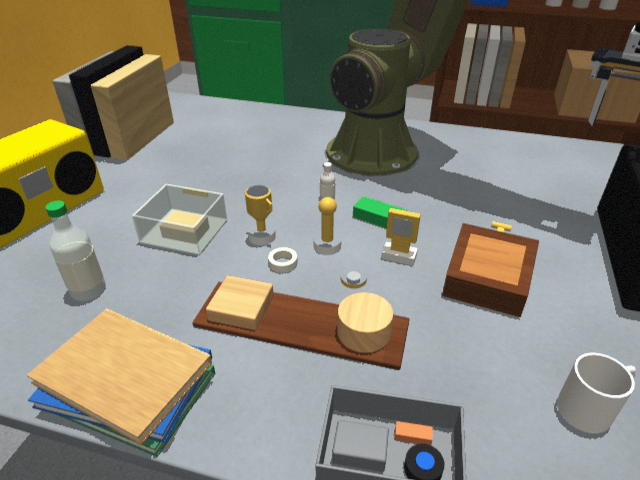

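View pics/top0.png

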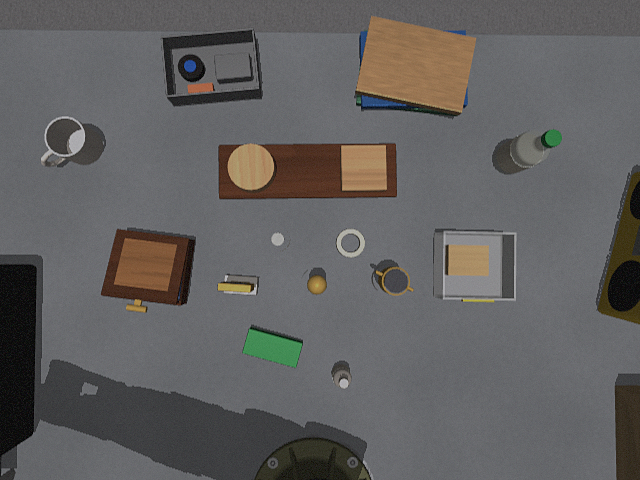

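The top view shows the cup at (396,280), column ball at (317,285), shield at (236,287) and medal at (278,239). The round riser is at (251,167), the square one at (364,168), the case at (148,266) and its bar at (136,309). The scene view shows the same layout, with the lid near shut.

```bash
cat > h.py <<'E'
from cell import manip, camera
import cv2,numpy as np
def hsv(im): return cv2.cvtColor(im,cv2.COLOR_RGB2HSV)
def ray(c,u,v):
    R=np.array(c["R"]);t=np.array(c["t"])
    return -R.T@t, R.T@np.array([(u-c["cx"])/c["fx"],(v-c["cy"])/c["fy"],1])
def onz(c,u,v,z):
    o,d=ray(c,u,v); return o+d*(z-o[2])/d[2]
def tri(c1,p1,c2,p2):
    o1,d1=ray(c1,*p1);o2,d2=ray(c2,*p2)
    s=np.linalg.lstsq(np.c_[d1,-d2],o2-o1,rcond=None)[0]
    a=o1+s[0]*d1;b=o2+s[1]*d2
    return (a+b)/2,np.linalg.norm(a-b)
def proj(c,X):
    p=np.array(c["R"])@X+np.array(c["t"]); return c["fx"]*p[0]/p[2]+c["cx"],c["fy"]*p[1]/p[2]+c["cy"]
def blobs(im,lo,hi,box,amin=15):
    m=cv2.inRange(hsv(im),np.array(lo),np.array(hi)); k=np.zeros_like(m);x0,y0,x1,y1=box;k[y0:y1,x0:x1]=m[y0:y1,x0:x1]
    cs,_=cv2.findContours(k,cv2.RETR_EXTERNAL,cv2.CHAIN_APPROX_NONE)
    return sorted([q for q in cs if cv2.contourArea(q)>=amin],key=cv2.contourArea,reverse=True)
E
python3 - <<'E'
from h import *
t=camera("top");s=camera("scene")
H=hsv(t["image"])
for n,(u,v) in dict(cup=(396,280),cuprim=(383,282),ball=(317,285),shield=(236,287),bar=(136,309),rr=(251,167),sq=(364,168),board=(310,170),medal=(278,239),lid=(148,266),casefr=(110,280),bg=(310,220)).items(): print(n,H[v,u])
def show(tag,c,lo,hi,box,n=3,a=15):
    for q in blobs(c["image"],lo,hi,box,a)[:n]:
        r=cv2.minAreaRect(q);print(tag,cv2.contourArea(q),np.round(r[0],1),np.round(r[1],1),round(r[2],1),'bb',cv2.boundingRect(q), 'enc',np.round(cv2.minEnclosingCircle(q)[0],1))
br=[15,110,60];bh=[28,255,255]
show("cup",t,br,bh,(365,255,420,305));show("ball",t,br,bh,(300,265,335,305));show("sh",t,br,bh,(210,270,265,300));show("bar",t,br,bh,(115,295,160,320));show("medal",t,[0,0,150],[180,70,255],(262,222,298,255))
show("rr",t,[8,40,130],[25,160,255],(220,140,285,200));show("sq",t,[8,40,130],[25,160,255],(330,140,395,195))
show("board",t,[0,60,20],[15,255,120],(205,130,410,205))
show("case",t,[0,60,20],[20,255,255],(90,220,205,320))
show("s bar",s,br,bh,(485,215,520,235));show("s ball",s,br,bh,(315,195,340,214))
# white ring
for n,(u,v) in dict(bar=(501,227),ball=(327,205)).items(): print(n,hsv(s["image"])[v,u])
cv2.imwrite("pics/crop.png",np.hstack([cv2.resize(t["image"][220:320,90:300,::-1],None,fx=3.6,fy=3.6,interpolation=2)]))
E
```

```text
cup [120  13  76]
cuprim [ 19 110 111]
ball [ 30 125 174]
shield [ 26 131 171]
bar [ 20 148 174]
rr [ 16 105 173]
sq [ 16 108 173]
board [ 10 142  79]
medal [ 30   3 165]
lid [ 12 140 131]
casefr [  9 139  77]
bg [120   7 103]
cup 73.0 [385.1 276.7] [21.2 27.5] 21.8 bb (376, 267, 25, 27) enc [389.1 278.1]
cup 26.0 [405.2 284.7] [17.6 27.5] 21.8 bb (392, 269, 22, 27) enc [400.4 282.8]
ball 255.0 [317. 284.] [18. 18.] 90.0 bb (308, 275, 19, 19) enc [316.6 284.1]
sh 213.5 [234.  286.9] [32.3  7.6] 2.6 bb (218, 283, 33, 9) enc [234. 287.]
bar 127.0 [135.5 305. ] [12. 19.] 90.0 bb (126, 299, 20, 13) enc [135.7 307.8]
medal 100.5 [277.5 239. ] [12. 11.] 90.0 bb (272, 233, 12, 13) enc [277.2 238.7]
rr 1625.0 [250.5 166. ] [46. 45.] 90.0 bb (228, 143, 46, 47) enc [250.2 166.3]
sq 1926.0 [363.4 167. ] [45.1 44.7] 88.5 bb (341, 145, 46, 46) enc [363.5 167. ]
board 7515.5 [307.3 170.7] [ 53.7 177.2] 89.4 bb (219, 144, 178, 55) enc [307.2 171. ]
case 5446.5 [146.9 272.3] [85.6 80.1] 7.8 bb (101, 229, 94, 84) enc [147.5 267. ]
s bar 105.0 [500.9 227.4] [19.6  8.5] 12.5 bb (492, 222, 20, 11) enc [501.3 225.4]
s ball 218.5 [327.5 205. ] [16. 17.] 90.0 bb (319, 197, 18, 17) enc [327.  205.5]
bar [ 23 169 231]
ball [ 22 168 229]
```

View pics/crop.png

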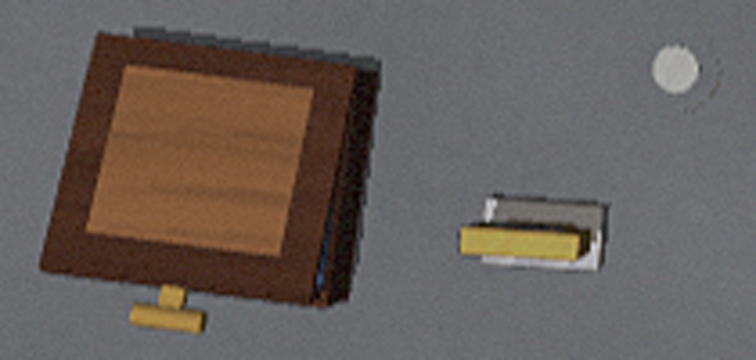

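The crop shows the case yawed slightly, with its bar centre at crop (167,319), which is (136.4,308.6) in the full image. The medal's inlay is at (277.3,238.8), and the shield plate is almost parallel to the image rows.

```bash
python3 - <<'E'
from h import *
t=camera("top");s=camera("scene")
r=lambda a:np.round(a,1)
print("ball",r(onz(t,316.8,284,100)), tri(t,(317,284),s,(327.5,205)))
print("medal",r(onz(t,277.2,238.7,10)))
print("rr",r(onz(t,250.3,166.2,62)),"sq",r(onz(t,363.5,167,42)),"board",r(onz(t,307.3,170.9,12)))
print("bar tri",tri(t,(136.2,308.5),s,(501.8,226.5)))
q=blobs(t["image"],[15,100,60],[33,255,255],(205,270,265,300))[0]
b=cv2.boxPoints(cv2.minAreaRect(q)); print("shield rect",r(b).tolist(),[r(onz(t,*p,110)).tolist() for p in b])
# cup: union incl dark disc
H=hsv(t["image"]);m=((H[:,:,1]>60)).astype(np.uint8)*255
k=np.zeros_like(m);k[255:305,365:422]=m[255:305,365:422]
ys,xs=np.nonzero(k); P=np.c_[xs,ys].astype(np.float32)
# circle fit to inner ring, robust
c=np.array([396.,280.]);
hull=cv2.convexHull(P.astype(np.int32)); print("cup minrect",cv2.minAreaRect(hull),"n",len(P))
rr=np.hypot(*(P-np.array([396,280])).T); print(np.histogram(rr,bins=[0,4,8,10,12,13,14,15,16,17,18,20,22,25])[0])
far=P[rr>18.5]; print(far.tolist()[:40])
# case inlay
q=blobs(t["image"],[9,100,100],[15,200,255],(105,230,195,300),300)
R=cv2.minAreaRect(q[0]);print("inlay",R); B=cv2.boxPoints(R);print([r(onz(t,*p,55)).tolist() for p in B],r(onz(t,*R[0],55)))
im=cv2.resize(t["image"][225:310,290:430,::-1],None,fx=5,fy=5,interpolation=2);cv2.imwrite("pics/crop2.png",im)
E
```

```text
ball [434.6  -5.7 100. ] (array([434.5995048 ,  -5.26435946, 103.47634586]), np.float64(1.4373404913276706))
medal [520.5  71.2  10. ]
rr [657.1 120.2  62. ] sq [660.1 -99.   42. ] board [657.2  10.8  12. ]
bar tri (array([389.23736983, 326.33377729,  85.88851628]), np.float64(1.354573153050661))
shield rect [[217.60000610351562, 290.0], [218.0, 282.29998779296875], [250.39999389648438, 284.0], [250.0, 291.70001220703125]] [[424.6, 172.8, 110.0], [438.4, 172.2, 110.0], [435.2, 114.2, 110.0], [421.5, 114.8, 110.0]]
cup minrect ((394.0000305175781, 280.5), (30.081960678100586, 31.867645263671875), 74.05460357666016) n 293
[ 0  0  0  8 46 67 53 42 25 21 20  8  3]
[[376.0, 270.0], [377.0, 270.0], [375.0, 271.0], [376.0, 271.0], [377.0, 271.0], [378.0, 271.0], [379.0, 271.0], [375.0, 272.0], [376.0, 272.0], [377.0, 272.0], [378.0, 272.0], [379.0, 272.0], [376.0, 273.0], [377.0, 273.0], [378.0, 273.0], [377.0, 274.0], [378.0, 274.0], [413.0, 289.0], [412.0, 290.0], [413.0, 290.0], [412.0, 291.0]]
inlay ((144.98568725585938, 264.111083984375), (57.13920211791992, 47.829280853271484), 7.352379322052002)
[[432.2, 379.0, 55.0], [522.4, 368.5, 55.0], [508.5, 261.1, 55.0], [418.2, 271.9, 55.0]] [470.3 320.2  55. ]
```

View pics/crop2.png

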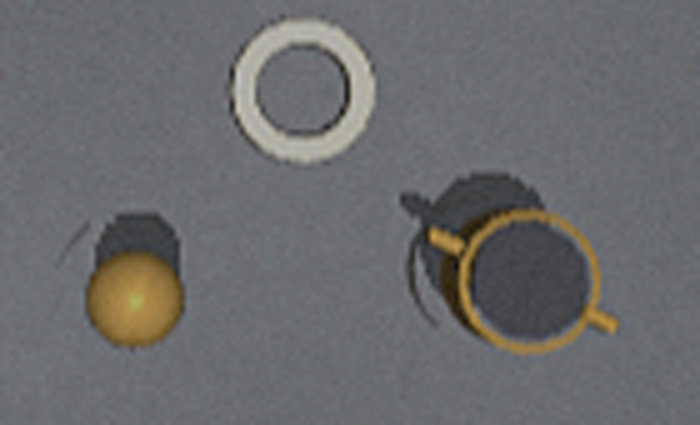

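The ball is at full-image (316.8,284.8). The cup rim centre is at about (396,281) and its handle tips are at (376.4,271.8) and (413.2,290), so the cup yaw is about -0.46. The bar at z≈86 means the lid is at about 0.26 rad. I'll start with the lid: move above the bar and check with the wrist camera.

Call:
{"fn": "move_arm", "kwargs": {"dp": [[38, -33, 0], [40, -34, -4], [40, -34, -10], [40, -34, -10], [40, -34, -10], [34, -32, -10], [0, 0, 0]], "rotation": [[0, 0, 0.03], [0, 0, 0.03], [0, 0, 0.03], [0, 0, 0.03], [0, 0, 0.03], [0, 0, 0.01], [0, 0, 0]], "hand": [0.7, 0.7, 0.7, 0.7, 0.7, 0.7, 0.7], "newtons": 15}}

```text
clock: 1.18
eef_pos: [390.0, 324.3, 179.5]
eef_rot: [-3.14, -0.001, 3.009]
wrist_force: [-0.1, 0.6, -1.4]
finger_gap: 65.8
finger_force: 0.0
```

```bash
cat >> h.py <<'E'
from scipy.spatial.transform import Rotation as Ro
def wray(c,s,u,v):
    M=np.array(c["mount"]);p=np.array([u-c["cx"],v-c["cy"]]);r=np.hypot(*p);th=r/c["fx"]
    d=np.r_[p/max(r,1e-9)*np.sin(th),np.cos(th)]
    R=Ro.from_euler("xyz",s["eef_rot"]).as_matrix()
    return R@M[:3,3]+np.array(s["eef_pos"]), R@(M[:3,:3]@d)
def wonz(c,s,u,v,z):
    o,d=wray(c,s,u,v);return o+d*(z-o[2])/d[2]
E
python3 - <<'E'
from h import *
s=manip.read_state();c=camera("wrist");cv2.imwrite("pics/w1.png",c["image"][:,:,::-1])
print(s["eef_pos"],s["eef_rot"],c["fx"],c["cx"],c["cy"],np.round(c["mount"],3).tolist())
t=camera("top");
print("cup",onz(t,395.7,281,113)," ball",onz(t,316.6,284.4,100))
E
```

```text
[390.04087091 324.25637562 179.45902882] [-3.14046384e+00 -8.68075410e-04  3.00933358e+00] 371.64829954431775 323.8175270785315 242.73085405291175 [[0.001, -0.966, -0.26, 74.489], [1.0, 0.001, 0.001, -0.691], [-0.001, -0.26, 0.966, -160.64], [0.0, 0.0, 0.0, 1.0]]
cup [ 440.54050932 -147.75760454  113.        ]  ball [433.86410947  -5.33301537 100.        ]
```

View pics/w1.png

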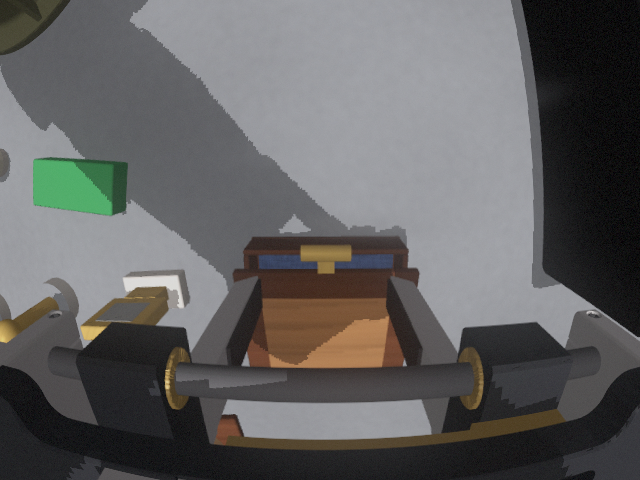

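In the wrist view the bar lies level at (326,253), spanning columns 301 to 351. It is well aligned with the tool.

```bash
python3 - <<'E'
from h import *
s=manip.read_state();c=camera("wrist");t=camera("top")
q=blobs(c["image"],[15,100,60],[30,255,255],(290,240,365,280));print(cv2.boundingRect(q[0]))
for p in [(326,250),(326,254)]:
    o1,d1=wray(c,s,*p)
    o2,d2=ray(t,136.1,308.3)
    k=np.linalg.lstsq(np.c_[d1,-d2],o2-o1,rcond=None)[0];print(o1+k[0]*d1,o2+k[1]*d2)
for z in (80,86,92): print(z,wonz(c,s,326,253,z),wonz(c,s,301,253,z)[1]-wonz(c,s,351,253,z)[1])
E
```

```text
(297, 246, 52, 30)
[389.42833508 327.24120275  82.05834793] [389.285931   327.0870037   82.02195933]
[391.00335502 327.00990088  86.82441255] [389.74297029 325.61033463  86.4908509 ]
80 [392.2931457  326.88806868  80.        ] -36.38825986970744
86 [390.50903893 327.07825244  86.        ] -35.5515443697376
92 [388.72493215 327.26843619  92.        ] -34.71482886976776
```

Call:
{"fn": "move_arm", "kwargs": {"dp": [[0, 2.5, -40], [0, 0, -40], [0, 0, -6.5], [0, 0, 0], [0, 0, 0], [0, 0, 0], [0, 0, 0]], "rotation": [[0, 0, 0], [0, 0, 0], [0, 0, 0], [0, 0, 0], [0, 0, 0], [0, 0, 0], [0, 0, 0]], "hand": [0.7, 0.7, 0.7, 0.25, 0.25, 0.25, 0.25], "newtons": 15}}

```text
clock: 2.25
eef_pos: [388.1, 326.3, 93.4]
eef_rot: [-3.136, -0.001, 3.013]
wrist_force: [-1.4, -20.1, 0.6]
finger_gap: 35.8
finger_force: 15.0
```

```bash
python3 - <<'E'
import numpy as np
a0=.252;yaw=-.129
f=lambda a:np.array([-145*np.cos(a)+4*np.sin(a),145*np.sin(a)+4*np.cos(a)])
A=np.linspace(a0,1.75,18)
for a,d in zip(A[1:],np.diff([f(a) for a in A],axis=0)): print(round(a,2),np.round([d[0]*np.cos(yaw),d[0]*np.sin(yaw),d[1]],1).tolist())
E
```

```text
0.34 [4.0, -0.5, 12.1]
0.43 [5.1, -0.7, 11.7]
0.52 [6.1, -0.8, 11.2]
0.6 [7.0, -0.9, 10.6]
0.69 [7.9, -1.0, 10.0]
0.78 [8.8, -1.1, 9.2]
0.87 [9.5, -1.2, 8.4]
0.96 [10.2, -1.3, 7.5]
1.05 [10.9, -1.4, 6.6]
1.13 [11.4, -1.5, 5.6]
1.22 [11.8, -1.5, 4.6]
1.31 [12.2, -1.6, 3.5]
1.4 [12.4, -1.6, 2.4]
1.49 [12.6, -1.6, 1.3]
1.57 [12.7, -1.6, 0.2]
1.66 [12.6, -1.6, -1.0]
1.75 [12.5, -1.6, -2.1]
```

Call:
{"fn": "move_arm", "kwargs": {"dp": [[0, -1.5, 0], [4, -0.5, 12.1], [5.1, -0.7, 11.7], [6.1, -0.8, 11.2], [7, -0.9, 10.6], [7.9, -1, 10], [8.8, -1.1, 9.2], [9.5, -1.2, 8.4], [0, 0, 0]], "rotation": [[0, 0, 0], [0, 0, 0], [0, 0, 0], [0, 0, 0], [0, 0, 0], [0, 0, 0], [0, 0, 0], [0, 0, 0], [0, 0, 0]], "hand": [0.25, 0.25, 0.25, 0.25, 0.25, 0.25, 0.25, 0.25, 0.25], "newtons": 15}}

```text
clock: 3.38
eef_pos: [437.6, 319.7, 168.0]
eef_rot: [-3.139, 0.0, 3.012]
wrist_force: [-2.3, -11.0, 0.5]
finger_gap: 35.6
finger_force: 15.0
```

Call:
{"fn": "move_arm", "kwargs": {"dp": [[10.2, -2.3, 7.5], [10.9, -1.9, 6.6], [11.4, -1.5, 5.6], [11.8, -1.5, 4.6], [12.2, -1.6, 3.5], [12.4, -1.6, 2.4], [12.6, -1.6, 1.3], [12.7, -1.6, 0.2], [12.6, -1.6, -1], [12.5, -1.6, -2.1]], "rotation": [[0, 0, 0], [0, 0, 0], [0, 0, 0], [0, 0, 0], [0, 0, 0], [0, 0, 0], [0, 0, 0], [0, 0, 0], [0, 0, 0], [0, 0, 0]], "hand": [0.25, 0.25, 0.25, 0.25, 0.25, 0.25, 0.25, 0.25, 0.25, 0.25], "newtons": 15}}

```text
clock: 4.62
eef_pos: [557.7, 304.1, 196.2]
eef_rot: [3.141, 0.002, 3.013]
wrist_force: [-1.0, -2.2, 3.9]
finger_gap: 36.1
finger_force: 15.0
```

Call:
{"fn": "move_arm", "kwargs": {"dp": [[0, 0, 0]], "rotation": [[0, 0, 0]], "hand": [0.25]}}

```text
clock: 4.75
eef_pos: [558.2, 304.0, 196.0]
eef_rot: [3.14, 0.002, 3.012]
wrist_force: [0.8, -1.9, 6.1]
finger_gap: 35.8
finger_force: 15.0
```

Call:
{"fn": "move_arm", "kwargs": {"dp": [[0, 0, 0], [0, 0, 0], [0, 0, 30], [0, 0, 40], [-8, -50, 0], [-8, -50, -20], [-8, -50, -30], [-8, -50, -40], [-6, -33, -40], [0, 0, 0]], "rotation": [[0, 0, 0], [0, 0, 0], [0, 0, 0], [0, 0, 0], [0, 0, 0], [0, 0, 0], [0, 0, 0], [0, 0, 0], [0, 0, 0], [0, 0, 0]], "hand": [0.55, 0.55, 0.7, 0.8, 0.8, 0.8, 0.8, 0.8, 0.8, 0.8], "newtons": 20}}

```text
clock: 6.0
eef_pos: [517.2, 71.2, 134.5]
eef_rot: [-3.141, -0.005, 3.01]
wrist_force: [0.6, 0.5, 0.8]
finger_gap: 75.4
finger_force: 0.0
```

```bash
python3 - <<'E'
from h import *
s=manip.read_state();c=camera("wrist");cv2.imwrite("pics/w2.png",c["image"][:,:,::-1])
print(s["eef_pos"],s["eef_rot"])
q=blobs(c["image"],[0,0,140],[180,60,255],(250,230,400,380),60)
for k in q[:3]: 
    e=cv2.minEnclosingCircle(k);print(cv2.contourArea(k),e,wonz(c,s,*e[0],10))
E
```

```text
[517.22191113  71.2253193  134.49970005] [-3.14069172 -0.0045655   3.01036823]
507.5 ((338.0, 329.0), 61.660457611083984) [596.8562426   72.58771063  10.        ]
79.0 ((329.5, 237.0), 12.175895690917969) [514.79486888  75.51203979  10.        ]
```

View pics/w2.png

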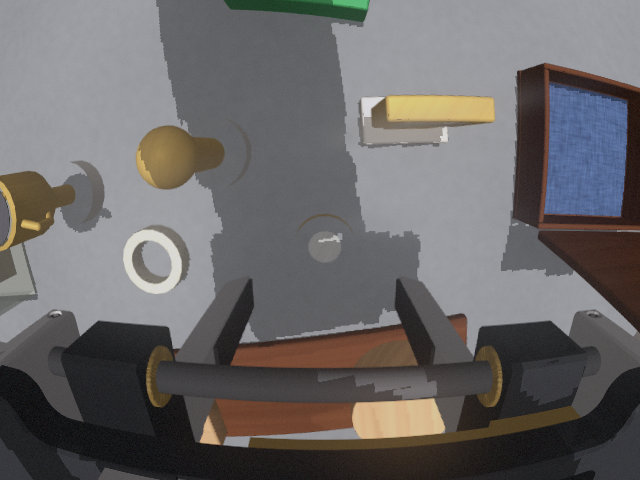

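The open case and its blue lining are visible. The medal inlay is centred at about (325,246), with the outer arc's top at row 214.

```bash
python3 - <<'E'
from h import *
s=manip.read_state();c=camera("wrist")
print(wonz(c,s,325,246,10),wonz(c,s,325,214.5,10))
# case floor corners (blue), rim corners z=45: TL(546,67) far-left bottom (541,228)
print("case rim corners",wonz(c,s,546,67,45),wonz(c,s,541,226,45))
E
```

```text
[523.851925    72.23195624  10.        ] [498.38911234  75.52025774  10.        ]
case rim corners [396.44006399 258.03473724  45.        ] [520.24713471 243.73813293  45.        ]
```

Call:
{"fn": "move_arm", "kwargs": {"dp": [[2, 0.5, -45], [2, 0.5, -45], [0, 0, -22], [0, 0, 0], [0, 0, 0], [0, 0, 0], [0, 0, 0], [0, 0, 0]], "rotation": [[0, 0, 0], [0, 0, 0], [0, 0, 0], [0, 0, 0], [0, 0, 0], [0, 0, 0], [0, 0, 0], [0, 0, 0]], "hand": [0.8, 0.8, 0.8, 0.8, 0.4, 0.4, 0.4, 0.4], "newtons": 25}}

```text
clock: 7.1
eef_pos: [523.1, 73.9, 25.7]
eef_rot: [3.141, 0.001, 3.013]
wrist_force: [-1.6, 0.9, 7.2]
finger_gap: 48.7
finger_force: 25.0
```

Call:
{"fn": "move_arm", "kwargs": {"dp": [[0, 0, 0], [0, 0, -2], [0, 0, -3], [0, 0, 0], [0, 0, 0], [0, 0, 0], [0, 0, 0]], "rotation": [[0, 0, 0], [0, 0, 0], [0, 0, 0], [0, 0, 0], [0, 0, 0], [0, 0, 0], [0, 0, 0]], "hand": [0.65, 0.65, 0.65, 0.65, 0.4, 0.4, 0.4], "newtons": 25}}

```text
clock: 7.98
eef_pos: [522.6, 73.8, 19.8]
eef_rot: [-3.142, -0.0, 3.013]
wrist_force: [1.3, 0.2, -1.0]
finger_gap: 49.4
finger_force: 25.0
```

Call:
{"fn": "move_arm", "kwargs": {"dp": [[0, 0, 50], [-10, 10, 50], [-50, 40, 30], [0, 60, 0], [0, 60, 0], [0, 60, 0], [0, 13, -30], [0, 0, -40], [0, 0, -25], [0, 0, 0]], "rotation": [[0, 0, 0], [0, 0, 0], [0, 0, 0], [0, 0, 0], [0, 0, 0], [0, 0, 0], [0, 0, 0], [0, 0, 0], [0, 0, 0], [0, 0, 0]], "hand": [0.4, 0.4, 0.4, 0.4, 0.4, 0.4, 0.4, 0.4, 0.4, 0.4], "newtons": 25}}

```text
clock: 9.22
eef_pos: [467.5, 311.7, 49.8]
eef_rot: [-3.139, -0.003, 3.013]
wrist_force: [0.9, -0.5, -0.6]
finger_gap: 49.4
finger_force: 25.0
```

Call:
{"fn": "move_arm", "kwargs": {"dp": [[-3, 3, -11], [0, 0, -9], [0, 0, 0], [0, 0, 0], [0, 0, -2], [0, 0, 0]], "rotation": [[0, 0, 0], [0, 0, 0], [0, 0, 0], [0, 0, 0], [0, 0, 0], [0, 0, 0]], "hand": [0.4, 0.4, 0.4, 0.4, 0.4, 0.4]}}

```text
clock: 9.98
eef_pos: [465.4, 315.1, 29.3]
eef_rot: [3.142, 0.0, 3.013]
wrist_force: [-0.2, -0.5, -0.6]
finger_gap: 49.3
finger_force: 25.0
```

Call:
{"fn": "move_arm", "kwargs": {"dp": [[0, 0, -3], [0, 0, 0], [0, 0, 0], [0, 0, 0], [0, 0, 0], [0, 0, 40], [0, 0, 60], [0, 0, 60], [0, 0, 60], [0, 0, 20]], "rotation": [[0, 0, 0], [0, 0, 0], [0, 0, 0], [0, 0, 0], [0, 0, 0], [0, 0, 0], [0, 0, 0], [0, 0, 0], [0, 0, 0], [0, 0, 0]], "hand": [0.4, 0.4, 0.4, 0.65, 0.65, 0.65, 0.65, 0.65, 0.65, 0.6]}}

```text
clock: 11.22
eef_pos: [465.9, 315.5, 270.5]
eef_rot: [3.138, 0.004, 3.013]
wrist_force: [-0.6, -0.3, -1.3]
finger_gap: 57.1
finger_force: 0.0
```

Call:
{"fn": "move_arm", "kwargs": {"dp": [[46, -5, 0], [46, -6, 0], [0, 0, 0], [0, 0, 0]], "rotation": [[0, 0, 0], [0, 0, 0], [0, 0, 0], [0, 0, 0]], "hand": [0.6, 0.6, 0.6, 0.6], "newtons": 15}}

```text
clock: 11.72
eef_pos: [557.0, 304.2, 266.1]
eef_rot: [-3.141, -0.0, 3.013]
wrist_force: [0.3, 0.2, -0.5]
finger_gap: 56.4
finger_force: 0.0
```

```bash
python3 - <<'E'
from h import *
s=manip.read_state();c=camera("wrist");cv2.imwrite("pics/w3.png",c["image"][:,:,::-1])
print(s["eef_pos"],s["eef_rot"])
E
```

```text
[556.96417324 304.20136968 266.13713792] [-3.14143152e+00 -4.59023592e-04  3.01274688e+00]
```

View pics/w3.png

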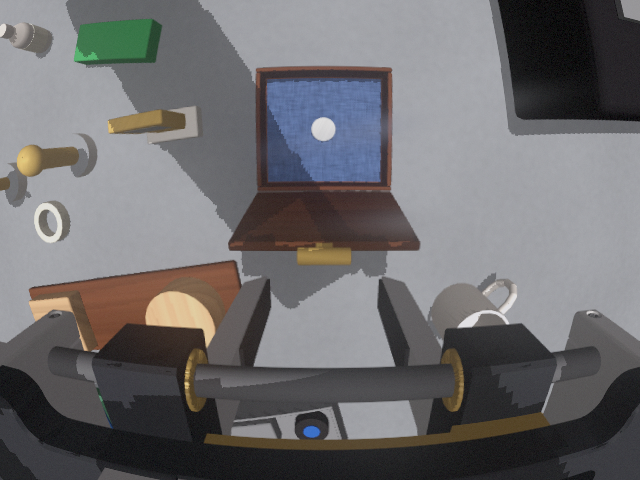

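The medal is in the middle of the case at (323,128). The bar is at (324,256), centred between the fingers, so I'll descend, grip it and swing it back.

Call:
{"fn": "move_arm", "kwargs": {"dp": [[1, 0, -40], [0, 0, -30], [0, 0, 0], [0, 0, 0], [0, 0, 0], [0, 0, 0], [0, 0, 0]], "rotation": [[0, 0, 0], [0, 0, 0], [0, 0, 0], [0, 0, 0], [0, 0, 0], [0, 0, 0], [0, 0, 0]], "hand": [0.6, 0.6, 0.6, 0.25, 0.25, 0.25, 0.25], "newtons": 15}}

```text
clock: 12.65
eef_pos: [558.8, 304.0, 197.5]
eef_rot: [3.141, 0.002, 3.013]
wrist_force: [0.2, -2.9, 7.2]
finger_gap: 35.8
finger_force: 15.0
```

```bash
python3 - <<'E'
import numpy as np
yaw=-.129
f=lambda a:np.array([-145*np.cos(a)+4*np.sin(a),145*np.sin(a)+4*np.cos(a)])
A=np.linspace(1.75,0,20)
for a,d in zip(A[1:],np.diff([f(a) for a in A],axis=0)): print(round(a,2),np.round([d[0]*np.cos(yaw),d[0]*np.sin(yaw),d[1]],1).tolist())
E
```

```text
1.66 [-13.1, 1.7, 2.1]
1.57 [-13.2, 1.7, 0.9]
1.47 [-13.2, 1.7, -0.3]
1.38 [-13.2, 1.7, -1.5]
1.29 [-13.0, 1.7, -2.8]
1.2 [-12.7, 1.6, -3.9]
1.11 [-12.2, 1.6, -5.1]
1.01 [-11.7, 1.5, -6.2]
0.92 [-11.1, 1.4, -7.3]
0.83 [-10.4, 1.3, -8.3]
0.74 [-9.6, 1.2, -9.2]
0.64 [-8.7, 1.1, -10.1]
0.55 [-7.8, 1.0, -10.8]
0.46 [-6.7, 0.9, -11.5]
0.37 [-5.7, 0.7, -12.1]
0.28 [-4.5, 0.6, -12.5]
0.18 [-3.4, 0.4, -12.9]
0.09 [-2.2, 0.3, -13.2]
0.0 [-1.0, 0.1, -13.3]
```

Call:
{"fn": "move_arm", "kwargs": {"dp": [[-13.1, 1.7, 2.1], [-13.2, 1.7, 0.9], [-13.2, 1.7, -0.3], [-13.2, 1.7, -1.5], [-13, 1.7, -2.8], [-12.7, 1.6, -3.9], [-12.2, 1.6, -5.1], [-11.7, 1.5, -6.2], [-11.1, 1.4, -7.3], [0, 0, 0]], "rotation": [[0, 0, 0], [0, 0, 0], [0, 0, 0], [0, 0, 0], [0, 0, 0], [0, 0, 0], [0, 0, 0], [0, 0, 0], [0, 0, 0], [0, 0, 0]], "hand": [0.25, 0.25, 0.25, 0.25, 0.25, 0.25, 0.25, 0.25, 0.25, 0.25]}}

```text
clock: 13.9
eef_pos: [443.8, 318.7, 171.5]
eef_rot: [-3.14, -0.002, 3.013]
wrist_force: [-0.7, -5.6, -1.1]
finger_gap: 35.9
finger_force: 15.0
```

Call:
{"fn": "move_arm", "kwargs": {"dp": [[-10.4, 1.3, -8.3], [-9.6, 1.2, -9.2], [-8.7, 1.1, -10.1], [-7.8, 1, -10.8], [-6.7, 0.9, -11.5], [-5.7, 0.7, -12.1], [-4.5, 0.6, -12.5], [0, 0, 0]], "rotation": [[0, 0, 0], [0, 0, 0], [0, 0, 0], [0, 0, 0], [0, 0, 0], [0, 0, 0], [0, 0, 0], [0, 0, 0]], "hand": [0.25, 0.25, 0.25, 0.25, 0.25, 0.25, 0.25, 0.25]}}

```text
clock: 14.9
eef_pos: [391.2, 325.4, 97.1]
eef_rot: [-3.141, -0.001, 3.013]
wrist_force: [-1.4, -4.7, -1.3]
finger_gap: 35.8
finger_force: 15.0
```

Call:
{"fn": "move_arm", "kwargs": {"dp": [[-3.4, 0.4, -12.9], [-2.2, 0.3, -13], [-1, 0.1, -12], [0, 0, -4], [0, 0, 0], [0, 0, 0]], "rotation": [[0, 0, 0], [0, 0, 0], [0, 0, 0], [0, 0, 0], [0, 0, 0], [0, 0, 0]], "hand": [0.25, 0.25, 0.25, 0.25, 0.25, 0.25]}}

```text
clock: 15.65
eef_pos: [385.3, 326.3, 56.6]
eef_rot: [-3.141, 0.0, 3.013]
wrist_force: [-2.5, -7.6, 4.5]
finger_gap: 36.0
finger_force: 15.0
```

Call:
{"fn": "move_arm", "kwargs": {"dp": [[0, 0, -3], [0, 0, -2], [0, 0, 0], [0, 0, 0]], "rotation": [[0, 0, 0], [0, 0, 0], [0, 0, 0], [0, 0, 0]], "hand": [0.25, 0.25, 0.25, 0.25]}}

```text
clock: 16.15
eef_pos: [386.1, 326.3, 52.7]
eef_rot: [3.141, 0.002, 3.013]
wrist_force: [-2.2, -11.2, 18.1]
finger_gap: 35.9
finger_force: 15.0
```

Call:
{"fn": "move_arm", "kwargs": {"dp": [[0, 0, 3], [0, 0, 0], [0, 0, 40], [0, 0, 50], [0, 0, 55], [11, -45, 0], [11, -45, 0], [11, -45, 0], [11, -47, 0], [0, 0, 0]], "rotation": [[0, 0, 0], [0, 0, 0], [0, 0, 0], [0, 0, -0.187], [0, 0, -0.187], [0, 0, -0.187], [0, 0, -0.187], [0, 0, -0.187], [0, 0, -0.187], [0, 0, -0.187]], "hand": [0.55, 0.55, 0.6, 0.6, 0.6, 0.6, 0.6, 0.6, 0.6, 0.6], "newtons": 25}}

```text
clock: 17.4
eef_pos: [429.6, 142.2, 199.0]
eef_rot: [3.141, -0.0, 1.694]
wrist_force: [-0.2, -0.1, 1.5]
finger_gap: 56.4
finger_force: 0.0
```

Call:
{"fn": "move_arm", "kwargs": {"dp": [[0, 0, 0], [0, 0, 0]], "rotation": [[0, 0, -0.187], [0, 0, 0]], "hand": [0.6, 0.6]}}

```text
clock: 17.65
eef_pos: [429.1, 144.5, 198.9]
eef_rot: [3.141, -0.0, 1.518]
wrist_force: [0.0, 0.4, 1.1]
finger_gap: 56.4
finger_force: 0.0
```

```bash
python3 - <<'E'
from h import *
s=manip.read_state();c=camera("wrist");cv2.imwrite("pics/w4.png",c["image"][:,:,::-1])
print(s["eef_pos"],s["eef_rot"])
t=camera("top")
q=blobs(t["image"],[15,110,60],[28,255,255],(110,290,165,325));print([cv2.boundingRect(k) for k in q])
sc=camera("scene"); q2=blobs(sc["image"],[15,110,60],[28,255,255],(470,205,530,250));print([cv2.boundingRect(k) for k in q2])
if q and q2: print(tri(t,cv2.minAreaRect(q[0])[0],sc,cv2.minAreaRect(q2[0])[0]))
E
```

```text
[429.10461062 144.46416379 198.91366912] [ 3.14138483e+00 -3.86711916e-04  1.51788938e+00]
[]
[(488, 236, 20, 9)]
```

View pics/w4.png

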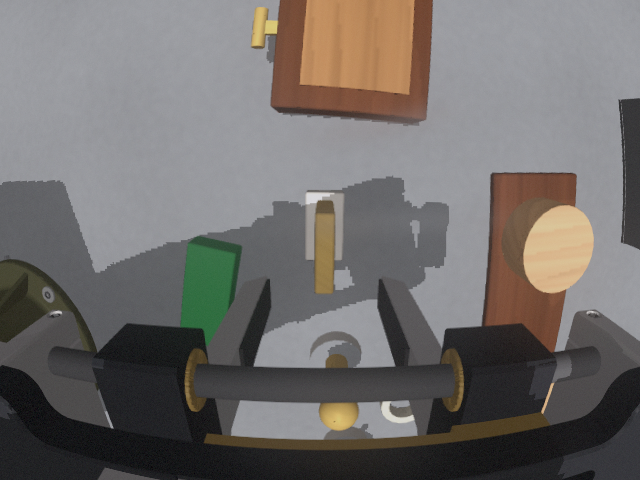

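The lid looks shut, with its bar at (261,28). The shield plate runs from (325,200) to (325,293), centred between the fingers and parallel to the pads.

```bash
python3 - <<'E'
from h import *
s=manip.read_state();c=camera("wrist")
for p in [(325.5,200),(325.5,293),(325.5,246)]: print(wonz(c,s,*p,110))
E
```

```text
[433.03468504 182.06329695 110.        ]
[429.82156955 114.40056706 110.        ]
[431.49557497 149.78202139 110.        ]
```

Call:
{"fn": "move_arm", "kwargs": {"dp": [[1.5, 0, -45], [0, 0, -45], [0, 0, -24], [0, 0, 0], [0, 0, 0], [0, 0, 0], [0, 0, 0], [0, 0, 0]], "rotation": [[0, 0, 0], [0, 0, 0], [0, 0, 0], [0, 0, 0], [0, 0, 0], [0, 0, 0], [0, 0, 0], [0, 0, 0]], "hand": [0.6, 0.6, 0.6, 0.6, 0.05, 0.05, 0.05, 0.05], "newtons": 25}}

```text
clock: 18.85
eef_pos: [430.6, 144.4, 85.2]
eef_rot: [3.141, -0.0, 1.517]
wrist_force: [-1.0, -0.6, -0.3]
finger_gap: 19.6
finger_force: 0.0
```

Call:
{"fn": "move_arm", "kwargs": {"dp": [[0, 0, 0], [0, 0, 0]], "rotation": [[0, 0, 0], [0, 0, 0]], "hand": [0.05, 0.05]}}

```text
clock: 19.1
eef_pos: [430.5, 144.4, 84.9]
eef_rot: [3.142, -0.0, 1.517]
wrist_force: [-1.2, -0.3, 1.5]
finger_gap: 13.8
finger_force: 25.0
```

Call:
{"fn": "move_arm", "kwargs": {"dp": [[0, 0, 20], [0, 0, 40], [10, -10, 40], [25, -25, 0], [32, -35, 0], [35, -38, 0], [35, -38, 0], [35, -38, 0], [32, -34, 0], [25.5, -25.4, 0]], "rotation": [[0, 0, 0], [0, 0, 0], [0, 0, 0], [0, 0, 0.02], [0, 0, 0.02], [0, 0, 0.024], [0, 0, 0], [0, 0, 0], [0, 0, 0], [0, 0, 0]], "hand": [0.05, 0.05, 0.05, 0.05, 0.05, 0.05, 0.05, 0.05, 0.05, 0.05]}}

```text
clock: 20.35
eef_pos: [660.7, -100.6, 184.0]
eef_rot: [-3.14, -0.0, 1.58]
wrist_force: [-0.4, 1.1, -2.1]
finger_gap: 13.8
finger_force: 25.0
```

Call:
{"fn": "move_arm", "kwargs": {"dp": [[0, 0, 0], [0, 0, -25], [0, 0, -20], [0, 0, 0], [0, 0, 0]], "rotation": [[0, 0, 0], [0, 0, 0], [0, 0, 0], [0, 0, 0], [0, 0, 0]], "hand": [0.05, 0.05, 0.05, 0.05, 0.05]}}

```text
clock: 20.98
eef_pos: [660.2, -98.9, 140.7]
eef_rot: [3.141, 0.0, 1.581]
wrist_force: [0.4, 0.4, -1.7]
finger_gap: 13.8
finger_force: 25.0
```

```bash
python3 - <<'E'
from h import *
s=manip.read_state();c=camera("wrist");cv2.imwrite("pics/w5.png",c["image"][:,:,::-1])
print(s["eef_pos"],s["eef_rot"])
E
```

```text
[660.23750713 -98.87591937 140.72474949] [3.14059219e+00 1.96295703e-04 1.58105837e+00]
```

View pics/w5.png

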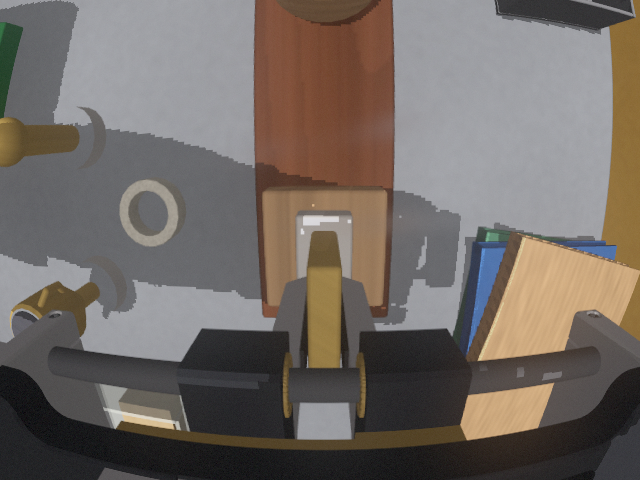

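The held shield's foot (columns 297–352) is centred over the riser (columns 264–390). Now the y check, then lower.

```bash
python3 - <<'E'
from h import *
s=manip.read_state();c=camera("wrist")
print(wonz(c,s,324,212,76),wonz(c,s,326,188,42),wonz(c,s,264,200,42),wonz(c,s,390,200,42),wonz(c,s,297,215,76),wonz(c,s,352,215,76))
E
```

```text
[661.18234335 -65.28892232  76.        ] [662.53186628 -54.3205166   42.        ] [618.60844861 -63.06941819  42.        ] [708.22165865 -62.01964388  42.        ] [644.51292683 -67.32545081  76.        ] [678.51998311 -66.94917948  76.        ]
```

Call:
{"fn": "move_arm", "kwargs": {"dp": [[0, 0, -7], [0, 0, -5], [0, 0, 0], [0, 0, 0]], "rotation": [[0, 0, 0], [0, 0, 0], [0, 0, 0], [0, 0, 0]], "hand": [0.05, 0.05, 0.05, 0.05]}}

```text
clock: 21.58
eef_pos: [660.0, -99.1, 127.8]
eef_rot: [-3.141, 0.0, 1.581]
wrist_force: [-0.3, 0.0, -2.7]
finger_gap: 14.0
finger_force: 25.0
```

Call:
{"fn": "move_arm", "kwargs": {"dp": [[0, 0, -1.5], [0, 0, 0], [0, 0, 0], [0, 0, 0], [0, 0, 50], [0, 0, 55], [-50, 21, 0], [-55, 23, 0], [-60, 25, 0], [-60, 24.5, 0]], "rotation": [[0, 0, 0], [0, 0, 0], [0, 0, 0], [0, 0, 0], [0, 0, 0], [0, 0, 0], [0, 0, 0], [0, 0, 0], [0, 0, 0], [0, 0, 0]], "hand": [0.05, 0.4, 0.6, 0.7, 0.7, 0.7, 0.7, 0.7, 0.7, 0.7]}}

```text
clock: 22.82
eef_pos: [437.6, -6.8, 231.3]
eef_rot: [3.141, 0.0, 1.581]
wrist_force: [-0.1, -0.3, 0.7]
finger_gap: 66.1
finger_force: 0.0
```

Call:
{"fn": "move_arm", "kwargs": {"dp": [[0, 0, -10], [0, 0, 0], [0, 0, 0]], "rotation": [[0, 0, 0], [0, 0, 0], [0, 0, 0]], "hand": [0.7, 0.7, 0.7]}}

```text
clock: 23.2
eef_pos: [440.4, -7.8, 221.3]
eef_rot: [-3.141, 0.0, 1.58]
wrist_force: [0.0, 0.0, 0.7]
finger_gap: 66.0
finger_force: 0.0
```

```bash
python3 - <<'E'
from h import *
s=manip.read_state();c=camera("wrist");cv2.imwrite("pics/w6.png",c["image"][:,:,::-1])
print(s["eef_pos"],s["eef_rot"])
for q in blobs(c["image"],[12,90,60],[33,255,255],(250,180,400,330),60):
    e=cv2.minEnclosingCircle(q); print(e,cv2.boundingRect(q),wonz(c,s,*e[0],100))
t=camera("top")
q=blobs(t["image"],[15,100,60],[33,255,255],(325,130,400,200));print([(cv2.minAreaRect(k),onz(t,*cv2.minAreaRect(k)[0],152)) for k in q])
E
```

```text
[440.35153372  -7.77635452 221.27276383] [-3.14131049e+00  1.50886506e-05  1.58037155e+00]
((316.0, 235.0), 26.683427810668945) (294, 209, 45, 53) [435.1811088  -2.6373422 100.       ]
[(((364.5, 158.5), (27.0, 47.0), 90.0), array([654.88695276, -87.14082282, 152.        ])), (((364.0, 183.0), (44.0, 16.0), 0.0), array([612.1354667 , -86.12845746, 152.        ])), (((383.0, 168.0), (12.0, 6.0), 90.0), array([ 638.41504547, -119.31043392,  152.        ]))]
```

View pics/w6.png

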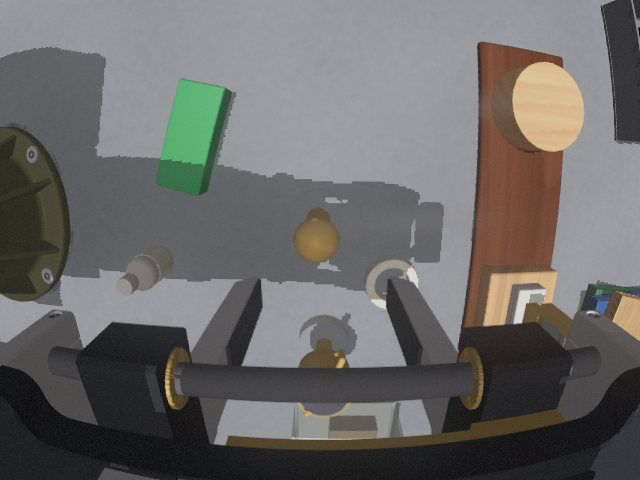

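The shield stands on its riser. The ball is at (316.5,240), which fits (435,-6), so I'll shift and descend.

Call:
{"fn": "move_arm", "kwargs": {"dp": [[-5.3, 2.1, -30], [0, 0, -45], [0, 0, -35], [0, 0, -11], [0, 0, 0], [0, 0, 0], [0, 0, 0], [0, 0, 0], [0, 0, 0]], "rotation": [[0, 0, 0], [0, 0, 0], [0, 0, 0], [0, 0, 0], [0, 0, 0], [0, 0, 0], [0, 0, 0], [0, 0, 0], [0, 0, 0]], "hand": [0.6, 0.6, 0.6, 0.6, 0.6, 0.3, 0.3, 0.3, 0.3], "newtons": 25}}

```text
clock: 24.42
eef_pos: [434.6, -5.3, 101.0]
eef_rot: [3.14, 0.0, 1.581]
wrist_force: [-1.6, -0.2, 7.0]
finger_gap: 34.7
finger_force: 25.0
```

Call:
{"fn": "move_arm", "kwargs": {"dp": [[0, 0, 10], [0, 0, 25], [0, 0, 30], [15, 2, 5], [30, 2, 0], [38, 3, 0], [40, 3, 0], [40, 3, 0], [35, 2, 0], [27.4, 0.9, 0]], "rotation": [[0, 0, 0], [0, 0, 0], [0, 0, 0], [0, 0, 0], [0, 0, 0], [0, 0, 0], [0, 0, 0], [0, 0, 0], [0, 0, 0], [0, 0, 0]], "hand": [0.3, 0.3, 0.3, 0.3, 0.3, 0.3, 0.3, 0.3, 0.3, 0.3]}}

```text
clock: 25.68
eef_pos: [660.5, 10.8, 170.3]
eef_rot: [-3.141, -0.0, 1.581]
wrist_force: [0.3, -0.6, -1.9]
finger_gap: 34.9
finger_force: 25.0
```

Call:
{"fn": "move_arm", "kwargs": {"dp": [[0, 0, 0], [0, 0, -20], [0, 0, -20], [0, 0, 0], [0, 0, 0]], "rotation": [[0, 0, 0], [0, 0, 0], [0, 0, 0], [0, 0, 0], [0, 0, 0]], "hand": [0.3, 0.3, 0.3, 0.3, 0.3]}}

```text
clock: 26.3
eef_pos: [659.7, 10.6, 131.1]
eef_rot: [3.141, 0.0, 1.581]
wrist_force: [0.4, -0.3, -1.8]
finger_gap: 34.4
finger_force: 25.0
```

```bash
python3 - <<'E'
from h import *
s=manip.read_state();c=camera("wrist");cv2.imwrite("pics/w7.png",c["image"][:,:,::-1])
sc=camera("scene");cv2.imwrite("pics/s7.png",cv2.resize(sc["image"][170:370,190:450,::-1],None,fx=3,fy=3))
print(s["eef_pos"],s["eef_rot"],s["wrist_force"])
E
```

```text
[659.66256515  10.59021284 131.12544549] [3.14081442e+00 4.56126854e-05 1.58081262e+00] [ 0.41657643 -0.33384356 -1.84687857]
```

View pics/s7.png

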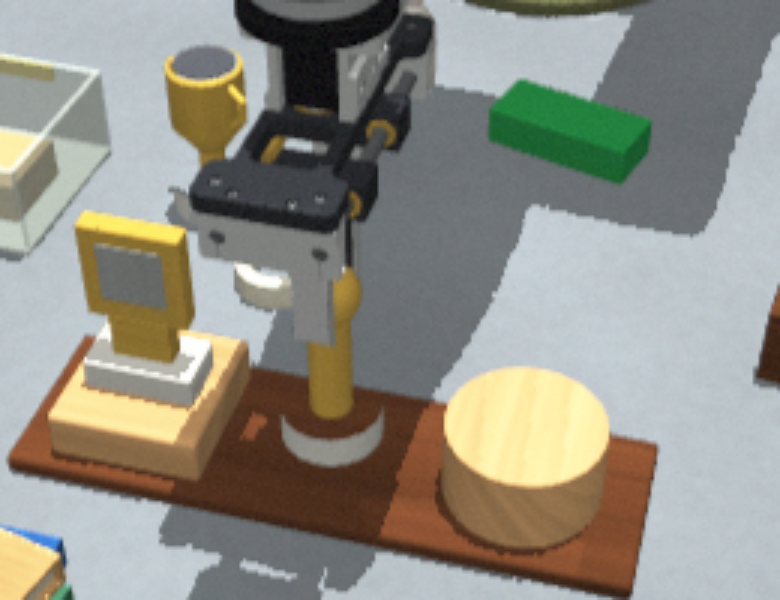

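The shield stands centred on its riser and the column hangs upright. The ball, at crop (340,293), looks offset from the finger, so I'll measure it.

```bash
python3 - <<'E'
from h import *
s=manip.read_state();sc=camera("scene")
for dz in (0,): 
  for u in (338,344): print(onz(sc,190+u/3,170+293/3,130))
p=proj(sc,np.array([660,10.6,130]));print("tcp px",p,((p[0]-190)*3,(p[1]-170)*3))
# foot: bottom edge extents at crop x 282..384; row 430
print("foot L/R",onz(sc,190+282/3,170+428/3,40),onz(sc,190+384/3,170+412/3,40))
# ridges of column
print("col L/R",onz(sc,190+310/3,170+395/3,60),onz(sc,190+353/3,170+395/3,60))
print("shield foot", onz(sc,190+85/3,170+373/3,62),onz(sc,190+200/3,170+390/3,62))
E
```

```text
[657.10118359  16.22509897 130.        ]
[656.23382143  19.25774458 130.        ]
tcp px (np.float64(298.70333472775536), np.float64(268.1776686934277)) (np.float64(326.1100041832661), np.float64(294.53300608028303))
foot L/R [676.14601207 -12.71218638  40.        ] [648.4768342   38.43805304  40.        ]
col L/R [666.2415811    1.16224651  60.        ] [659.71473223  23.99274523  60.        ]
shield foot [ 686.12641968 -124.69732576   62.        ] [681.13349389 -57.78219788  62.        ]
```

View pics/w7.png

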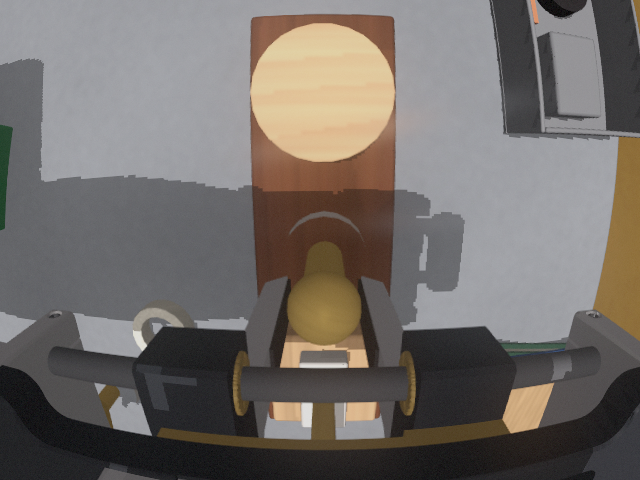

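The wrist view shows the ball at (324,309) and the foot's far arc at row 212, between columns 288 and 363. I'll work out the foot's position relative to the risers.

```bash
python3 - <<'E'
from h import *
s=manip.read_state();c=camera("wrist")
w=lambda u,v,z:np.round(wonz(c,s,u,v,z),1)
print("ball",w(324,309,130)); print("foot far edge (r29)",w(325,212,49),"L/R",w(288,236,49),w(363,236,49))
print("round riser near/far/L/R",w(323,161,62),w(323,24,62),w(251,93,62),w(395,93,62))
print("shield foot far L,R",w(301,352,62),w(349,352,62),"sq riser far edge",w(325,335,42))
q=blobs(c["image"],[8,40,130],[25,160,255],(240,10,410,170),500)[0];e=cv2.fitEllipse(cv2.convexHull(q));print(e)
E
```

```text
ball [660.9   8.9 130. ]
foot far edge (r29) [661.3  41.2  49. ] L/R [636.6  24.5  49. ] [687.2  25.   49. ]
round riser near/far/L/R [659.7  75.5  62. ] [658.7 163.   62. ] [614.9 118.4  62. ] [703.5 119.4  62. ]
shield foot far L,R [645.2 -58.   62. ] [679.8 -57.6  62. ] sq riser far edge [662.5 -54.7  42. ]
((321.3416748046875, 110.02396392822266), (151.54006958007812, 254.04237365722656), 178.3612518310547)
```

Call:
{"fn": "move_arm", "kwargs": {"dp": [[0, -2, -8], [0, 0, -7], [0, 0, -3], [0, 0, 0], [0, 0, 0]], "rotation": [[0, 0, 0], [0, 0, 0], [0, 0, 0], [0, 0, 0], [0, 0, 0]], "hand": [0.3, 0.3, 0.3, 0.3, 0.3]}}

```text
clock: 27.12
eef_pos: [659.8, 8.6, 112.9]
eef_rot: [3.141, 0.0, 1.581]
wrist_force: [-1.2, 0.0, 5.3]
finger_gap: 34.7
finger_force: 25.0
```

Call:
{"fn": "move_arm", "kwargs": {"dp": [[0, 0, 0], [0, 0, 0], [0, 0, 0], [0, 0, 50], [0, 0, 60], [-45, -32, 20], [-55, -40, 0], [-60, -42, 0], [-60, -42, 0], [0, 0, 0]], "rotation": [[0, 0, 0], [0, 0, 0], [0, 0, 0], [0, 0, 0], [0, 0, 0], [0, 0, -0.12], [0, 0, -0.12], [0, 0, -0.12], [0, 0, -0.11], [0, 0, 0]], "hand": [0.5, 0.6, 0.6, 0.7, 0.7, 0.8, 0.8, 0.8, 0.8, 0.8]}}

```text
clock: 28.38
eef_pos: [459.5, -133.5, 242.9]
eef_rot: [3.141, 0.0, 1.106]
wrist_force: [0.4, 0.2, -0.1]
finger_gap: 75.1
finger_force: 0.0
```

```bash
python3 - <<'E'
from h import *
s=manip.read_state();c=camera("wrist");t=camera("top")
print(s["eef_pos"],s["eef_rot"])
a=cv2.resize(t["image"][135:210,210:405,::-1],None,fx=3.3,fy=3.3,interpolation=2)
b=c["image"][100:420,:,::-1]
b=cv2.copyMakeBorder(b,0,0,0,max(0,a.shape[1]-640),0)[:,:a.shape[1]] if a.shape[1]>640 else b[:,:a.shape[1]]
print(a.shape,b.shape);cv2.imwrite("pics/m8.png",np.vstack([a,b]))
E
```

```text
[ 459.48849093 -133.45841805  242.88133495] [3.14073391e+00 1.48551234e-04 1.10613023e+00]
(248, 644, 3) (320, 644, 3)
```

View pics/m8.png

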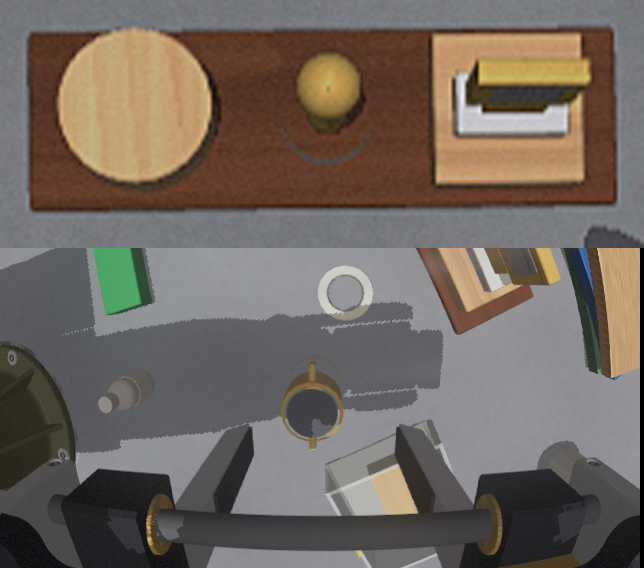

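In the top view the shield foot is centred on the square riser and the column ball is at about (309.7,161.4). In the wrist view the cup rim centre is at (313,263) with the handles vertical, so the tool is correctly aligned.

```bash
python3 - <<'E'
from h import *
s=manip.read_state();c=camera("wrist");t=camera("top")
print("cup",wonz(c,s,313,263,113),"handles",wonz(c,s,312.5,217,100),wonz(c,s,312.5,298,100))
print("ball",onz(t,309.5,161.2,112),"shield foot",onz(t,364.9,165.9,62),onz(t,210+453/3.3,170,62)[1]-onz(t,210+568/3.3,170,62)[1])
print("rr",onz(t,250.5,166.6,62), onz(t,210+135/3.3,135+105/3.3,62))
E
```

```text
cup [ 446.16264871 -146.6670801   113.        ] handles [ 461.62823428 -114.2495219   100.        ] [ 428.73644108 -179.34788936  100.        ]
ball [657.52571636   7.8411573  112.        ] shield foot [658.55763559 -99.21973628  62.        ] 67.02115387922457
rr [656.37689909 119.79852594  62.        ] [655.96095124 119.01742264  62.        ]
```

Call:
{"fn": "move_arm", "kwargs": {"dp": [[-8, -7, -20], [-8, -6.5, -30], [0, 0, -30], [0, 0, 0], [0, 0, 0]], "rotation": [[0, 0, 0], [0, 0, 0], [0, 0, 0], [0, 0, 0], [0, 0, 0]], "hand": [0.85, 0.85, 0.85, 0.85, 0.85]}}

```text
clock: 29.2
eef_pos: [446.4, -145.1, 163.2]
eef_rot: [3.141, -0.0, 1.112]
wrist_force: [-0.6, 0.0, 0.2]
finger_gap: 79.9
finger_force: 0.0
```

```bash
python3 - <<'E'
from h import *
s=manip.read_state();c=camera("wrist")
print(s["eef_pos"],s["eef_rot"])
cv2.imwrite("pics/w9.png",cv2.resize(c["image"][150:400,180:460,::-1],None,fx=2.4,fy=2.4))
E
```

```text
[ 446.44102997 -145.10600344  163.24936063] [ 3.14073912e+00 -1.08712203e-04  1.11189285e+00]
```

View pics/w9.png

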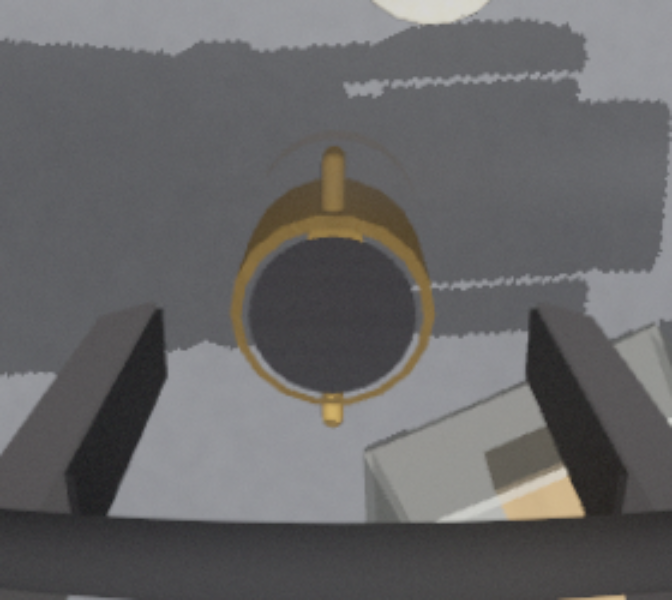

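The cup rim centre is at crop (333,312), which is full-image (318.8,280). The midpoint between the fingertips is at about column 324.

```bash
python3 - <<'E'
from h import *
s=manip.read_state();c=camera("wrist")
print(wonz(c,s,318.8,280,113), wonz(c,s,318.8,279,113))
E
```

```text
[ 442.70498152 -148.89329437  113.        ] [ 442.99455923 -148.31231201  113.        ]
```

Call:
{"fn": "move_arm", "kwargs": {"dp": [[-3.8, -3.4, -10], [0, 0, -35], [0, 0, -27], [0, 0, 0], [0, 0, 0], [0, 0, 0], [0, 0, 0], [0, 0, 0], [0, 0, 0]], "rotation": [[0, 0, 0], [0, 0, 0], [0, 0, 0], [0, 0, 0], [0, 0, 0], [0, 0, 0], [0, 0, 0], [0, 0, 0], [0, 0, 0]], "hand": [0.85, 0.85, 0.85, 0.85, 0.7, 0.6, 0.4, 0.4, 0.4], "newtons": 25}}

```text
clock: 30.42
eef_pos: [442.0, -148.8, 90.8]
eef_rot: [3.141, -0.0, 1.111]
wrist_force: [-2.4, 0.6, 6.3]
finger_gap: 51.5
finger_force: 25.0
```

Call:
{"fn": "move_arm", "kwargs": {"dp": [[0, 0, 15], [0, 0, 35], [0, 0, 45], [5, 6, 45], [15, 19, 5], [25, 31, 0], [28, 35, 0], [28, 35, 0], [28, 35, 0], [28, 35, 0]], "rotation": [[0, 0, 0], [0, 0, 0], [0, 0, 0], [0, 0, 0], [0, 0, 0], [0, 0, 0], [0, 0, 0], [0, 0, 0], [0, 0, 0], [0, 0, 0]], "hand": [0.4, 0.4, 0.4, 0.4, 0.4, 0.4, 0.4, 0.4, 0.4, 0.4]}}

```text
clock: 31.68
eef_pos: [599.3, 48.5, 236.0]
eef_rot: [-3.141, 0.0, 1.111]
wrist_force: [0.2, -0.1, -2.1]
finger_gap: 51.8
finger_force: 25.0
```

Call:
{"fn": "move_arm", "kwargs": {"dp": [[25, 31, 0], [20, 26, 0], [13.5, 15.3, 0], [0, 0, 0], [0, 0, -30], [0, 0, -30], [0, 0, 0], [0, 0, 0]], "rotation": [[0, 0, 0], [0, 0, 0], [0, 0, 0], [0, 0, 0], [0, 0, 0], [0, 0, 0], [0, 0, 0], [0, 0, 0]], "hand": [0.4, 0.4, 0.4, 0.4, 0.4, 0.4, 0.4, 0.4]}}

```text
clock: 32.67
eef_pos: [657.6, 119.2, 177.2]
eef_rot: [3.14, -0.001, 1.11]
wrist_force: [-0.3, 0.9, -2.2]
finger_gap: 52.2
finger_force: 25.0
```

```bash
python3 - <<'E'
from h import *
s=manip.read_state();sc=camera("scene");c=camera("wrist")
print(s["eef_pos"],s["eef_rot"],s["wrist_force"])
a=cv2.resize(sc["image"][190:370,270:430,::-1],None,fx=2.6,fy=2.6); b=c["image"][:468,160:500,::-1]
cv2.imwrite("pics/m10.png",np.hstack([a,b]))
E
```

```text
[657.60167339 119.22022707 177.2234053 ] [ 3.14003082e+00 -1.02566908e-03  1.11046372e+00] [-0.32636455  0.85322828 -2.16239433]
```

View pics/m10.png

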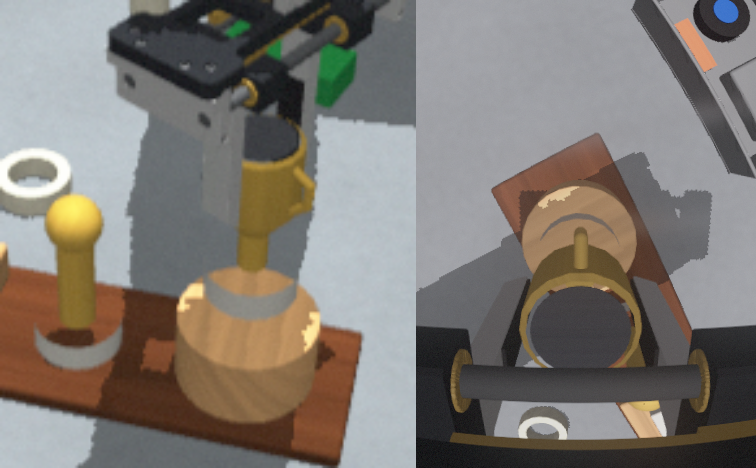

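The cup hangs upright over the round riser. In the wrist view the foot's far arc is at (323,213) and the riser's far edge at (323,181).

```bash
python3 - <<'E'
from h import *
s=manip.read_state();c=camera("wrist")
a=s["eef_rot"][2]; x=np.array([np.cos(a),np.sin(a)])  # tool x axis
f=wonz(c,s,323,213,106)[:2]; r=wonz(c,s,323,181,62)[:2]
print(x,"foot c",f-29*x*np.sign((f-np.array(s["eef_pos"])[:2])@x),"riser c",r-45*x*np.sign((r-np.array(s["eef_pos"])[:2])@x))
L,R=wonz(c,s,266,238,62),wonz(c,s,381,238,62); print(L,R,(L+R)/2)
E
```

```text
[0.44409745 0.89597849] foot c [659.99735698 122.16248959] riser c [660.06047667 122.33397934]
[621.23656244 143.0432015   62.        ] [700.82437847 103.65164284  62.        ] [661.03047045 123.34742217  62.        ]
```

Call:
{"fn": "move_arm", "kwargs": {"dp": [[0, 0, -12], [0, 0, -8], [0, 0, -3], [0, 0, 0], [0, 0, 0]], "rotation": [[0, 0, 0], [0, 0, 0], [0, 0, 0], [0, 0, 0], [0, 0, 0]], "hand": [0.4, 0.4, 0.4, 0.4, 0.4]}}

```text
clock: 33.45
eef_pos: [657.2, 119.8, 152.8]
eef_rot: [-3.141, -0.0, 1.111]
wrist_force: [-4.0, 1.6, 5.5]
finger_gap: 52.1
finger_force: 25.0
```

Cup and riser centres agree to within 2 mm, and contact is felt. I'll release, retreat upward and check.

Call:
{"fn": "move_arm", "kwargs": {"dp": [[0, 0, 0], [0, 0, 0], [0, 0, 0], [0, 0, 0], [0, 0, 30], [0, 0, 40], [-40, 0, 20], [-60, 0, 0], [-60, 0, 0], [-60, 0, 0]], "rotation": [[0, 0, 0], [0, 0, 0], [0, 0, 0], [0, 0, 0], [0, 0, 0], [0, 0, 0], [0, 0, 0], [0, 0, 0], [0, 0, 0], [0, 0, 0]], "hand": [0.6, 0.7, 0.8, 0.8, 0.8, 0.8, 0.8, 0.8, 0.8, 0.8]}}

```text
clock: 34.7
eef_pos: [435.4, 119.5, 242.3]
eef_rot: [3.141, -0.0, 1.111]
wrist_force: [0.5, 1.0, 1.1]
finger_gap: 74.7
finger_force: 0.0
```

Call:
{"fn": "move_arm", "kwargs": {"dp": [[-30, 0, 0], [0, 0, 0], [0, 0, 0]], "rotation": [[0, 0, 0], [0, 0, 0], [0, 0, 0]], "hand": [0.8, 0.8, 0.8]}}

```text
clock: 35.08
eef_pos: [407.9, 119.6, 242.6]
eef_rot: [3.141, -0.0, 1.111]
wrist_force: [0.9, -0.7, 0.6]
finger_gap: 75.3
finger_force: 0.0
```

```bash
python3 - <<'E'
from h import *
t=camera("top");sc=camera("scene")
a=cv2.resize(t["image"][130:330,90:410,::-1],None,fx=2,fy=2); b=cv2.resize(sc["image"][200:370,185:545,::-1],None,fx=640/360,fy=640/360)[:200*2-100]
cv2.imwrite("pics/m11.png",np.vstack([a,b[:200]])); print(b.shape)
q=blobs(sc["image"],[15,110,60],[28,255,255],(470,205,530,250));r=cv2.minAreaRect(q[0]);print(r)
q=blobs(t["image"],[15,110,60],[28,255,255],(110,290,165,325));
for k in q: r2=cv2.minAreaRect(k);print(r2,tri(t,r2[0],sc,r[0]),np.array(proj(sc,np.array([385.5,326,49]))),proj(t,np.array([385.5,326,49])))
E
```

```text
(300, 640, 3)
((497.1797180175781, 240.3876190185547), (18.963153839111328, 6.67083215713501), 12.99461555480957)
((139.35293579101562, 305.5882568359375), (12.126781463623047, 11.64171028137207), 14.03624439239502) (array([391.97147193, 327.33213829,  55.45621543]), np.float64(4.706342783558136)) [497.05541953 240.79424206] (np.float64(142.42457215584804), np.float64(308.5013518691135))
```

View pics/m11.png

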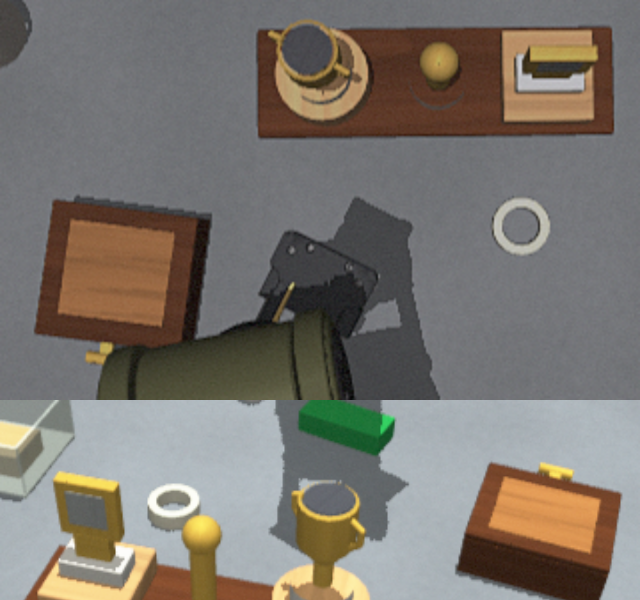

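```bash
python3 - <<'E'
from h import *
t=camera("top"); print(onz(t,244.3,155,175),onz(t,90+438.5/2,130+63/2,112))
print(manip.read_state()["wrist_force"]); print(manip.sign_off())
E
```

```text
[655.38510314 118.4823139  175.        ] [656.97660712   8.29459056 112.        ]
[0.0491573  0.03107413 0.50741119]
the job is handed in; nothing more can be done
None
```

I handed the job in after about 35 s of robot time: the last images show all three awards upright within about 3 mm of centre and the lid shut, and I saw the medal flat in the case before closing it. The sign-off returned no verdict.

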